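Centre a clutch disc on its flywheel with a cone aligner

TASK

Centre the loose clutch disc on the flywheel with the aligner that has the blue cone: take it from the rack, ease its rod through the disc's hub until the nose stands right down in the pilot bearing, then slide the cone down the rod into the hub's tapered mouth so that it draws the disc central. Seat the cone with a steady push of about 15 N for a full second, never ramming it, then let go and leave the aligner standing upright there; leave everything else on the bench alone.

Things in the scene. Friction and masses are not known exactly. Their poses are not given: they have to be found in the camera images.
- collar (a point): Centre, half-way up, of the blue collar of the aligner's sliding cone: a round grip, 40 mm diameter, 40 mm high. The aligner is carried by it. Below the collar the blue piece tapers over 26 mm from 38 to 21 mm diameter. The steel rod runs through it and stands out 5 to 9 mm above the collar at the start, 20 to 25 mm when the cone is seated. z points up the rod.
- cone: The same blue cone; origin on its axis at its small lower end, 46 mm below the collar's centre. It slides on the rod against about 3 N of friction and stays where left; it starts 42 to 46 mm above the nose tip. It fits the hub's mouth, which tapers alike (18 degrees to the axis) from 34.5 mm diameter at the hub's top to 28 mm, 10 mm down. Seated, the collar's centre is 25 mm above the hub's top.
- aligner: The aligner's steel rod, 117 mm long, 12 mm thick; origin at its lower end (nose tip), z up along it. Its lowest 24 mm are a nose of 14 mm diameter, bevelled to 9 mm over the last 5 mm. Rod and cone weigh 0.21 kg. It stands nose down in one of the rack's holes, its tip 15 mm above the bench.
- rack: Brown wooden block, 250 x 85 x 50 mm, fixed to the bench; origin at the centre of its underside, x along its length. Three holes of 15.5 mm diameter and 35 mm depth in its top lie at x = -75, 0 and +75 mm on the centre line; the aligner and two plastic mandrels stand in them, in any order.
- pilot (a point): Centre of the mouth of the pilot bearing in the middle of the flywheel, z up. The bore is 15 mm in diameter, its mouth bevelled out to 20.5 mm, and 17 mm deep to a solid floor. The mouth is 22 mm above the bench, 8 mm below the friction face. A nose held off-centre binds in the bore: the cone then slides down a rod that has not gone home.
- flywheel: Dark steel flywheel with ring gear, 270 mm diameter, fixed flat on the bench with the friction face up; origin at the centre of its underside. The friction face is 30 mm above the bench; three dowel pins at 117 mm radius stand 8 mm above that.
- disc: The clutch disc, 200 mm diameter, 8 mm thick at its brown facings, about 0.8 kg, lying loose on the flywheel's friction face, 3 to 5 mm off centre; it slides under a few newtons. Origin at the centre of its underside, z up. On its axis stands the hub, 44 mm in outer diameter, open right through, its top 22 to 26 mm above the friction face: discs differ, and this is not measured.
- mandrel_black_mid (a point): Bystander: middle of the black plastic aligning mandrel standing in the rack, 110 mm long, 23 mm at its thickest, its top 125 mm above the bench.
- mandrel_white_mid (a point): Bystander: middle of the white plastic aligning mandrel standing in the rack, 110 mm long, 25 mm at its thickest, its top 125 mm above the bench.
- pressure_plate: Bystander: round dark clutch cover with steel fingers, 236 mm diameter, 42 mm high, lying on the bench; origin at the centre of its underside.
- release_bearing: Bystander: steel bearing, 66 mm diameter, 40 mm high; origin at the centre of its underside.
- can_one: Bystander: red spray can, 65 mm diameter, 196 mm high; origin at the centre of its underside.
- can_two: Bystander: the other red spray can, like the first.
- wrench: Bystander: combination wrench, 190 mm long, lying flat; origin at the middle of its underside.
Things that resemble listed ones, but are neither listed nor needed, are in the scene too. There is more than one size of the aligner; the job needs the smallest.

How it is judged:
By the outcome, as a careful person would: the job done as asked, in the order asked, and still so for the second after the job is handed in, with the robot touching nothing.
It also fails if it takes over 58 s, if anything falls off the work surface, if the arm or the gripper's body presses on something with over 40 N, if the wrist force passes 120 N, or if a joint passes its speed limit or range.

ROBOT

A 7-joint arm with a two-finger parallel gripper is mounted at the origin on the work surface. World frame = base frame: x ahead of the robot, y to its left, z up, the work surface at z = 0. Lengths are in m, angles in degrees, forces in N, time in s.
With the tool pointing down it reaches from about 0.35 to 0.9 m from the base axis. Payload 8.1 kg.
Tool frame: the origin (TCP) lies midway between the tips of the shut fingers; the grasp point (between the pads) lies 19 mm behind it (manip.pinch_z is the distance from the TCP to the grasp point, in m); x points along the fingers, z is the direction in which the jaws open and shut, and the axes are right-handed (so a half turn about x gives the same grasp; the last joint's range is limited). The gripper opens to 92 mm and grips with 3 to 60 N. Pads are 19 mm wide; open, the fingers measure 130 mm over their backs; the gripper's body (75 mm by 190 mm) begins 47 mm behind the grasp point.
Start: joints at [-75.951, 24.895, 1.432, 90.138, -0.665, 64.973, -4.303], TCP at [0.213, 0.588, 0.227] pointing down, gripper open.
Joint ranges: [-149.89, 149.89], [-25.12, 119.58], [-72.63, 75.52], [4.76, 147.25], [-75.54, 255.54], [6.69, 114.76], [-157.13, 157.13]. Speed limits (degrees/s): [127.2, 127.2, 172.46, 172.46, 180, 180, 180].

INTERFACE

Orientations are given as [roll, pitch, yaw] about the fixed x, y, z axes, in that order (R = Rz(yaw) Ry(pitch) Rx(roll)).
In Python, from bench import status, optics, ticket, manip gives the robot as it stands. The module is installed in compiled form; this text tells all that it offers.
- The arm moves only by the tool apply_moves, never from a script. Its arguments are lists of equal length, an entry for each row: "translation": the shift along the tool's x, y, z in mm, a list of three; "roll": the turn about the tool's x in rad; "grip": the finger opening in mm, from 0 to 91.8. In form: {"translation": [[x, y, z], ...], "roll": [roll, ...], "grip": [grip, ...]}. A call has 1 to 5 rows; each row shifts and turns the commanded pose from where the row before left it, along the tool's axes as they then stand; what a row does not reach is not made up. A row lasts 1/8 s, in which the tool goes at most 62.5 mm and 10.7 degrees, less where a joint would pass 70% of its speed; a pose out of reach is approached as far as the arm can. A call with a gripper value outside its range is refused whole. The fingers move at their own pace and stop on an object; the grip force is fixed at half the most. Time passes only in rows, so rows that do not move let the fingers close. It gives the time, the measured TCP pose, the force and the opening at its end, in the units of the state.
- status.read_state(): the state, without advancing time (a new reading comes with each control period).
- optics.read_camera(name): name is "side" or "top" or "wrist"; returns a dict with "frame" (384x512x3 uint8, red, green, blue), "range_z" (384x512 float32, m along the optical axis (not along the pixel's ray), 0 where there is no reading), "fx", "fy", "cx", "cy" (pixels), "cam_to_world" (4x4, takes a point from camera to world coordinates); the wrist camera has in their place "mount" (4x4, takes a point from camera to tool coordinates, whose origin is the TCP and whose axes are the tool frame's). Camera axes: x right, y up, looking along -z (the intrinsics and any distortion apply to the point x, -y, -z); pixel columns grow to the right and rows downward; lengths in m; the calibration is good to about 2 mm. A picture is of the moment at which its call begins: read the wrist's pose just before it.
- ticket.job_done(): hands the job in, once; it reports no verdict.
The state is a dict: "time_s": time; "qpos": joint angles; "qd": joint speeds; "effort": joint torques, N m; "position": TCP position; "tcp_rot": TCP orientation; "contact_force": force on the tool from outside, world axes, zero at the start; "torque": the same for the moment, N m; "finger_gap": finger opening in m.
Only numpy, scipy, OpenCV 4.12 (cv2) and the standard library are available. Lean on these libraries where they do the work, as an engineer would, in place of code of your own. Each camera call takes 0.05 s, during which the arm holds its last target. There are 200 camera calls.

## Working session

There is one attempt and no reset: what is moved stays moved. The work goes in short steps, Python scripts to look and compute and a tool call to move; the robot and the scene stay as the last step left them, time stands still between calls to the robot, and variables do not carry over. Pictures are saved under pics/ and viewed, about 8 in all and at most 12, crops included, and the job is handed in when it is done.

Besides the shell and the picture viewer there is one more tool, called by a JSON object that holds its "api" and its "payload", one argument or row to a line. apply_moves: Moves the arm, as the interface text tells. Its arguments: {"type":"object","properties":{"translation":{"type":"array","items":{"type":"array","items":{"type":"number"}}},"roll":{"type":"array","items":{"type":"number"}},"grip":{"type":"array","items":{"type":"number"}}},"required":["translation","roll","grip"]}

```bash
mkdir -p pics; cat > h.py <<'E'
import numpy as np, cv2
from bench import status, optics, ticket, manip
from scipy.spatial.transform import Rotation as R
def T():
    s=status.read_state(); M=np.eye(4); M[:3,3]=s['position']; M[:3,:3]=R.from_euler('xyz',s['tcp_rot'],degrees=True).as_matrix(); return M
def cam(n):
    t=T(); c=optics.read_camera(n)
    c['C']=t@c['mount'] if n=='wrist' else np.array(c['cam_to_world']); return c
def pts(c):
    z=c['range_z']; v,u=np.mgrid[:z.shape[0],:z.shape[1]]
    P=np.stack([(u-c['cx'])/c['fx']*z,-(v-c['cy'])/c['fy']*z,-z,np.ones_like(z)],-1)
    W=(P@c['C'].T)[...,:3]; W[z==0]=np.nan; return W
E
python3 - <<'E'
from h import *
s=status.read_state(); print(s, manip.pinch_z)
a=[]
for n in ['top','side','wrist']:
    c=cam(n); np.savez(f'{n}.npz',**c); print(n,c['fx'],c['cx'],c['cy'],[k for k in c],np.round(c['C'],3).tolist()); a.append(cv2.cvtColor(c['frame'],cv2.COLOR_RGB2BGR))
cv2.imwrite('pics/top.png',a[0]); 
cv2.imwrite('pics/sw.png',np.hstack([cv2.resize(x,(400,300)) for x in a[1:]]))
E
```

```text
{'time_s': 0.0, 'qpos': array([-75.95059703,  24.93825769,   1.43162908,  90.18951663,
        -0.66241457,  64.97534436,  -4.30199545]), 'qd': array([ 0.03887315, -0.04773289,  0.08858297,  0.04629613,  0.06877861,
        0.011216  , -0.00500011]), 'effort': array([ 7.90473878e-04, -6.67847300e+01,  9.85505171e-01, -3.14457214e+01,
       -6.04988867e-02,  4.32220974e-02,  1.82953181e-04]), 'position': array([0.21291839, 0.58705089, 0.22592279]), 'tcp_rot': array([-173.39128054,   89.90513332, -103.32208788]), 'contact_force': array([ 0.04641433,  0.17291689, -0.63223398]), 'torque': array([ 0.03719209, -0.04039359, -0.02833896]), 'finger_gap': 0.09171509127741995} 0.0188
top 466.4829078566042 253.23428357173643 189.26065830872292 ['frame', 'range_z', 'fx', 'fy', 'cx', 'cy', 'cam_to_world', 'C'] [[0.006, 0.994, -0.105, 0.352], [-1.0, 0.007, 0.008, -0.019], [0.008, 0.105, 0.994, 1.655], [0.0, 0.0, 0.0, 1.0]]
side 415.4901360104833 257.0885370676246 191.69322646835099 ['frame', 'range_z', 'fx', 'fy', 'cx', 'cy', 'cam_to_world', 'C'] [[-0.966, 0.166, -0.2, 0.256], [-0.26, -0.647, 0.717, 0.981], [-0.01, 0.744, 0.668, 1.006], [0.0, 0.0, 0.0, 1.0]]
wrist 342.36160935397004 251.6104177827882 197.04908491536614 ['frame', 'range_z', 'fx', 'fy', 'cx', 'cy', 'mount', 'C'] [[0.34, -0.895, -0.289, 0.134], [0.94, 0.323, 0.106, 0.616], [-0.002, -0.308, 0.951, 0.383], [0.0, 0.0, 0.0, 1.0]]
```

View pics/top.png

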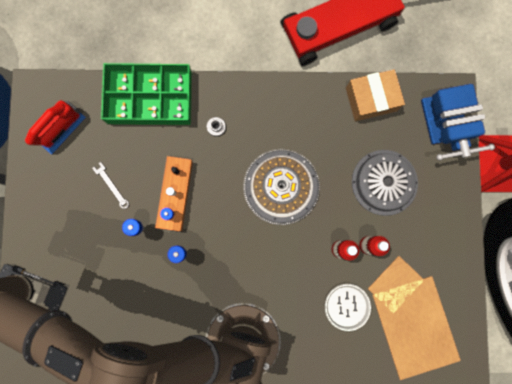

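View pics/sw.png

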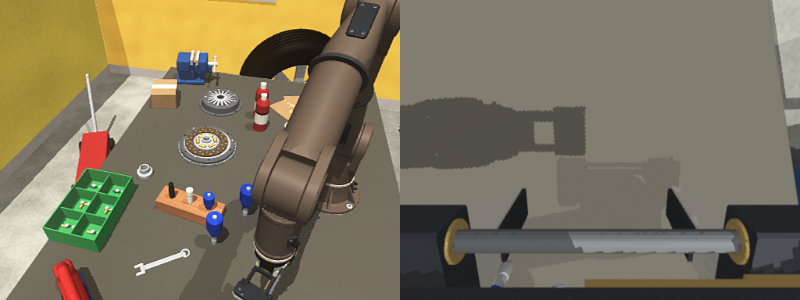

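Top view: three blue-coned aligners, at (167,214) in the rack, (131,227) and (177,254) on the bench. The rack one fits the description because it stands in a rack hole and looks smallest. Flywheel and disc are at (282,186). I'll measure now and check the choice in a crop.

```bash
python3 - <<'E'
from h import *
for n in ['top','side']:
    c=dict(np.load(n+'.npz')); W=pts(c); hsv=cv2.cvtColor(c['frame'],cv2.COLOR_RGB2HSV)
    m=((hsv[...,0]>100)&(hsv[...,0]<130)&(hsv[...,1]>140)&(hsv[...,2]>60)).astype(np.uint8)
    k,l,st,ce=cv2.connectedComponentsWithStats(m)
    for i in range(1,k):
        if st[i,4]>30:
            P=W[l==i]; P=P[~np.isnan(P[:,0])]
            if len(P)==0: continue
            h=np.percentile(P[:,2],95); Q=P[P[:,2]>h-.006]
            print(n,ce[i].round(),st[i,4],'zmax',h.round(4),'ctr',Q.mean(0).round(4),'ext',np.ptp(Q,0).round(3))
c=dict(np.load('top.npz')); W=pts(c)
for nm,(u,v) in dict(hub=(282,186),face=(300,170),rack=(163,226),black=(176,170),white=(171,191),bench=(220,250)).items(): print(nm,np.nanmedian(W[v-1:v+2,u-1:u+2].reshape(-1,3),0).round(4))
sub=W[140:230,235:328].reshape(-1,3)
ring=sub[(sub[:,2]>.012)&(sub[:,2]<.09)]
print('flywheel', cv2.minEnclosingCircle((ring[:,:2]*1000).astype(np.float32)), len(ring))
sub=W[150:235,150:200].reshape(-1,3); r=sub[(sub[:,2]>.04)&(sub[:,2]<.06)]; print('rack',cv2.minAreaRect((r[:,:2]*1000).astype(np.float32)))
t=cv2.cvtColor(c['frame'],cv2.COLOR_RGB2BGR); s=cv2.cvtColor(np.load('side.npz')['frame'],cv2.COLOR_RGB2BGR)
cv2.imwrite('pics/crop.png',np.hstack([cv2.resize(s[225:325,190:340],(750,500),interpolation=cv2.INTER_CUBIC)]))
E
```

```text
top [451. 115.] 2089 zmax 0.1556 ctr [ 0.7826 -0.7161  0.1529] ext [0.184 0.144 0.015]
top [ 65. 135.] 234 zmax 0.0131 ctr [0.7231 0.6372 0.0108] ext [0.13  0.13  0.037]
top [167. 214.] 82 zmax 0.1306 ctr [0.4334 0.2546 0.1275] ext [0.026 0.037 0.008]
top [132. 227.] 240 zmax 0.1582 ctr [0.3855 0.3594 0.155 ] ext [0.051 0.052 0.009]
top [176. 254.] 223 zmax 0.1577 ctr [0.3004 0.2149 0.1547] ext [0.051 0.052 0.01 ]
side [235.  74.] 201 zmax 0.1519 ctr [ 0.8197 -0.698   0.1489] ext [0.085 0.115 0.009]
side [260.  74.] 123 zmax 0.1513 ctr [ 0.7092 -0.7207  0.1485] ext [0.058 0.113 0.007]
side [243. 102.] 146 zmax 0.0238 ctr [ 0.7837 -0.6652  0.0219] ext [0.178 0.192 0.057]
side [314. 250.] 387 zmax 0.1524 ctr [0.3064 0.2199 0.1503] ext [0.039 0.056 0.007]
side [267. 256.] 235 zmax 0.1239 ctr [0.4307 0.2584 0.1219] ext [0.038 0.038 0.008]
side [274. 286.] 530 zmax 0.153 ctr [0.3854 0.3671 0.1509] ext [0.053 0.053 0.01 ]
hub [ 0.5393 -0.1345  0.0036]
face [ 0.5922 -0.1955  0.0375]
rack [0.3929 0.2765 0.0509]
black [0.5765 0.2258 0.1177]
white [0.5066 0.24   0.1216]
bench [ 3.111e-01  8.340e-02 -2.000e-04]
flywheel ((552.1837158203125, -145.0515594482422), 162.07177734375) 4287
rack ((506.55126953125, 244.03732299804688), (87.00518798828125, 250.49148559570312), 82.45011901855469)
```

View pics/crop.png

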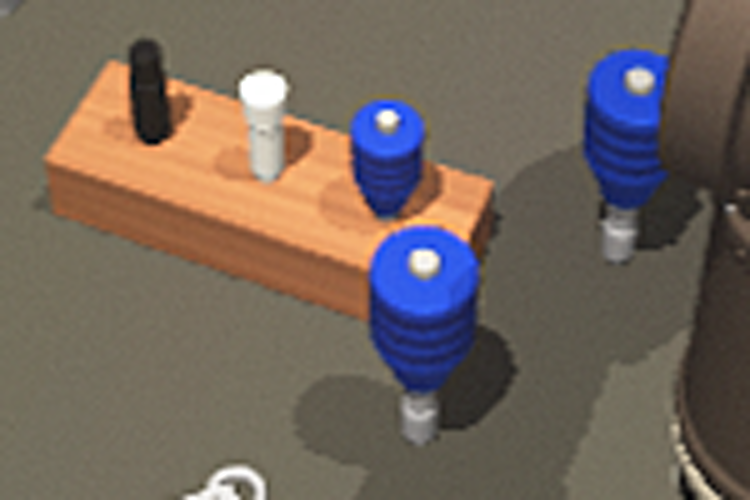

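The crop confirms it: the rack aligner at crop (387,140) is clearly smaller than the two on the bench at (423,300) and (635,120). Collar about 38 mm against 52 mm. Rack hole and cone agree at about (0.433, 0.255). Next I'll work out the tool axes and the moves.

```bash
cat >> h.py <<'E'
def mv(target,yaw=None):
    "remaining shift in tool axes, mm, and roll (rad) to bring jaw axis to world heading yaw (deg, mod 180)"
    t=T(); s=status.read_state(); d=t[:3,:3].T@(np.array(target)-t[:3,3])*1000
    z=t[:3,2]; a=np.degrees(np.arctan2(z[1],z[0])); out='t=%.2f pos %s jaw %.1f shift_tool %s gap %.4f F %s'%(s['time_s'],t[:3,3].round(4),a,d.round(1),s['finger_gap'],s['contact_force'].round(1))
    if yaw is not None: e=(yaw-a+90)%180-90; out+=' yawerr %.1f => roll %.3f (x.z=%.2f)'%(e,-np.radians(e)*np.sign(-t[2,0]),t[2,0])
    print(out,'\nq',s['qpos'].round(1))
E
python3 - <<'E'
from h import *
t=T(); print(t[:3,:3].round(3))
mv([.552,-.14,.27],65)
mv([.4325,.255,.23],65)
c=dict(np.load('top.npz')); W=pts(c)
sub=W[140:230,235:328].reshape(-1,3); xy=sub[:,:2]
# flywheel/disc by shrinking robust circle fits
from scipy.optimize import least_squares
ctr=np.array([.552,-.14])
for lo,hi in [(.028,.045),(.034,.045),(.048,.066)]:
    P=sub[(sub[:,2]>lo)&(sub[:,2]<hi)]; d=np.hypot(*(P[:,:2]-ctr).T); P=P[d<.145]; d=d[d<.145]
    print(lo,hi,len(P),cv2.minEnclosingCircle((P[:,:2]*1000).astype(np.float32)),np.median(P,0).round(4),P.mean(0).round(4))
E
```

```text
[[-0.    -0.94   0.341]
 [-0.001  0.341  0.94 ]
 [-1.    -0.    -0.001]]
t=0.15 pos [0.2129 0.5872 0.2261] jaw 70.1 shift_tool [ -43.1 -566.7 -568.1] gap 0.0921 F [ 0.5  0.5 -0.7] yawerr -5.1 => roll 0.088 (x.z=-1.00) 
q [-75.9  24.9   1.4  90.2  -0.7  65.   -4.3]
t=0.15 pos [0.2129 0.5872 0.2261] jaw 70.1 shift_tool [  -3.6 -319.7 -237.5] gap 0.0921 F [ 0.5  0.5 -0.7] yawerr -5.1 => roll 0.088 (x.z=-1.00) 
q [-75.9  24.9   1.4  90.2  -0.7  65.   -4.3]
0.028 0.045 3294 ((536.0899658203125, -131.0869598388672), 128.3712921142578) [ 0.535  -0.1319  0.0357] [ 0.5355 -0.1311  0.0358]
0.034 0.045 2079 ((535.5599365234375, -131.03717041015625), 127.39500427246094) [ 0.5351 -0.1288  0.0382] [ 0.5362 -0.1301  0.0385]
0.048 0.066 109 ((544.0509643554688, -112.3395004272461), 70.00926971435547) [ 0.5399 -0.1307  0.0526] [ 0.5377 -0.1288  0.0531]
```

{"api": "apply_moves", "payload": {
  "translation": [
    [-3, -36, -37],
    [-3, -37, -38],
    [-3, -37, -38],
    [-3, -37, -38],
    [-3, -37, -38]
  ],
  "roll": [0, 0, 0, 0, 0],
  "grip": [91, 91, 91, 91, 91]
}}

```text
time_s: 0.78
position: [0.3221, 0.3454, 0.2418]
tcp_rot: [-40.7, 90.0, 29.3]
contact_force: [1.8, 0.8, 0.5]
finger_gap: 0.0912
```

{"api": "apply_moves", "payload": {
  "translation": [
    [-3, -37, -38],
    [-3, -37, -38],
    [-3, -37, -38],
    [-3, -37, -38],
    [-3, -37, -38]
  ],
  "roll": [0, 0, 0, 0, 0],
  "grip": [91, 91, 91, 91, 91]
}}

```text
time_s: 1.4
position: [0.4311, 0.1039, 0.2569]
tcp_rot: [-19.6, 90.0, 50.5]
contact_force: [0.5, 0.3, -0.3]
finger_gap: 0.0911
```

{"api": "apply_moves", "payload": {
  "translation": [
    [-3, -37, -38],
    [-3, -37, -38],
    [0, -37, -38],
    [0, -36, -37],
    [0, -30, -34]
  ],
  "roll": [0, 0, 0, 0, 0],
  "grip": [91, 91, 91, 91, 91]
}}

```text
time_s: 2.02
position: [0.5345, -0.1305, 0.2626]
tcp_rot: [-176.5, 90.0, -106.4]
contact_force: [0.2, 0.4, 0.1]
finger_gap: 0.0912
```

{"api": "apply_moves", "payload": {
  "translation": [
    [0, 0, 0],
    [0, 0, 0]
  ],
  "roll": [0, 0],
  "grip": [91, 91]
}}

```text
time_s: 2.28
position: [0.5337, -0.1282, 0.2623]
tcp_rot: [79.3, 89.9, 149.4]
contact_force: [-0.1, -0.6, -0.8]
finger_gap: 0.0908
```

```bash
python3 - <<'E'
from h import *
mv([.4325,.255,.23],65)
c=cam('wrist'); np.savez('w1.npz',**c); cv2.imwrite('pics/w1.png',cv2.resize(cv2.cvtColor(c['frame'],cv2.COLOR_RGB2BGR),(800,600),interpolation=cv2.INTER_CUBIC))
E
```

```text
t=2.27 pos [ 0.5337 -0.1282  0.2623] jaw 70.1 shift_tool [ 32.6 225.8 325.7] gap 0.0908 F [-0.1 -0.6 -0.8] yawerr -5.1 => roll 0.088 (x.z=-1.00) 
q [-14.4  16.9  29.3  99.6  -9.   65.9  87.6]
```

View pics/w1.png

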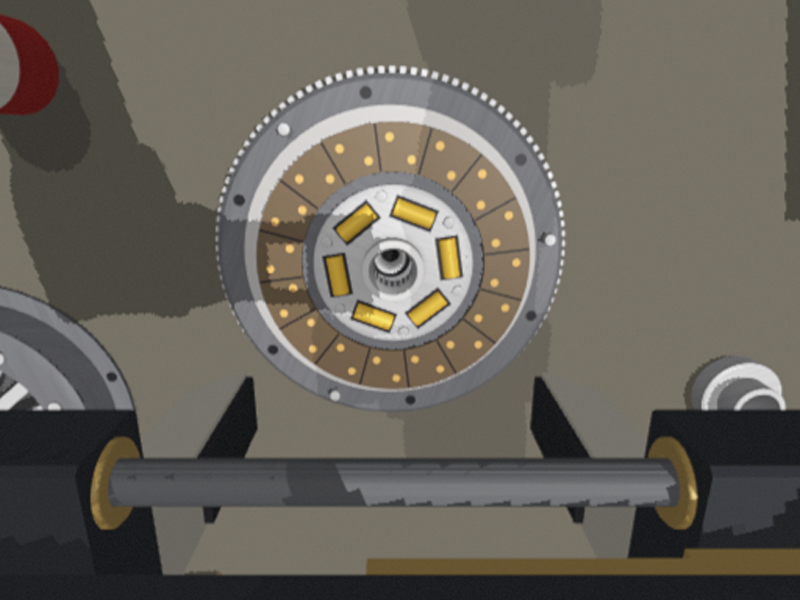

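The wrist view shows dowel pins at (284,129), (550,240) and (335,396), the hub at (393,262), and the pilot visible through it. I'll fit the circles metrically.

```bash
cat >> h.py <<'E'
def ray(c,u,v,z):
    "intersect pixel rays with plane z"
    u=np.atleast_1d(u);v=np.atleast_1d(v)
    d=np.stack([(u-c['cx'])/c['fx'],-(v-c['cy'])/c['fy'],-np.ones(len(u))],-1)@c['C'][:3,:3].T; o=c['C'][:3,3]
    return o+d*((z-o[2])/d[:,2])[:,None]
def circ(P,it=6,thr=.002):
    P=P[:,:2]; m=np.ones(len(P),bool)
    for _ in range(it):
        A=np.c_[2*P[m],np.ones(m.sum())]; x=np.linalg.lstsq(A,(P[m]**2).sum(1),rcond=None)[0]; r=np.sqrt(x[2]+x[0]**2+x[1]**2)
        e=abs(np.hypot(*(P-x[:2]).T)-r); m=e<max(thr,np.percentile(e,60)) if len(P)>5 else m
    return x[:2].round(4),r.round(4),m.sum()
E
python3 - <<'E'
from h import *
c=dict(np.load('w1.npz')); W=pts(c); k=1/1.5625
def sc(x): return (np.array(x)+.5)*k-.5
g=cv2.cvtColor(c['frame'],cv2.COLOR_RGB2GRAY).astype(float)
pin=[]
for u,v in [(284,129),(550,240),(335,396)]:
    u,v=sc(u),sc(v); a,b=int(round(u)),int(round(v)); w=g[b-5:b+6,a-5:a+6]; w=np.clip(w-np.percentile(w,80),0,None); vv,uu=np.mgrid[b-5:b+6,a-5:a+6]
    pin.append(((w*uu).sum()/w.sum(),(w*vv).sum()/w.sum())); print(u,v,pin[-1],W[b,a].round(4), np.nanmax(W[b-3:b+4,a-3:a+4,2]).round(4))
pin=np.array(pin); print('pins',circ(ray(c,pin[:,0],pin[:,1],.037)))
rough=np.array([.536,-.131]); dist=np.hypot(W[...,0]-rough[0],W[...,1]-rough[1])
# outer rim of flywheel: boundary of z>0.012 region
def edge(mask):
    m=mask.astype(np.uint8); cs,_=cv2.findContours(m,cv2.RETR_EXTERNAL,cv2.CHAIN_APPROX_NONE); q=max(cs,key=len)[:,0,:]; return q
m=(W[...,2]>.010)&(dist<.15)
q=edge(m); print('fly rim depth',circ(W[q[:,1],q[:,0]]))
m=(W[...,2]>.0345)&(dist<.113); q=edge(m); P=W[q[:,1],q[:,0]]; print('disc rim',circ(P), np.nanmedian(W[m][:,2]))
m=(W[...,2]>.047)&(dist<.04); q=edge(m); P=W[q[:,1],q[:,0]]; print('hub',circ(P),len(q),'ztop',np.nanpercentile(W[m][:,2],[50,80,90,97]).round(4))
fl=(dist>.103)&(dist<.114); print('face z',np.nanmedian(W[fl][:,2]), 'bench', np.nanmedian(W[(dist>.15)&(dist<.2)][:,2]))
f=c['frame'][130:210,205:300]; cv2.imwrite('pics/hub.png',cv2.cvtColor(cv2.resize(f,None,fx=8,fy=7.5,interpolation=cv2.INTER_CUBIC)[:600,:800],cv2.COLOR_RGB2BGR))
E
```

```text
181.58 82.38 (np.float64(181.95726495726495), np.float64(81.67948717948718)) [ 0.4256 -0.1678  0.0373] 0.0387
351.82 153.42000000000002 (np.float64(352.5015015015015), np.float64(153.15615615615616)) [ 0.5604 -0.018   0.0371] 0.0384
214.22 253.26000000000002 (np.float64(214.07943925233644), np.float64(252.83021806853583)) [ 0.6239 -0.2108  0.0363] 0.0385
pins (array([ 0.5366, -0.132 ]), np.float64(0.117), np.int64(3))
fly rim depth (array([ 0.5036, -0.1171]), np.float64(0.0585), np.int64(845))
disc rim (array([ 0.5036, -0.1171]), np.float64(0.0585), np.int64(845)) 0.3405661538311349
hub (array([ 0.5292, -0.1275]), np.float64(0.0298), np.int64(360)) 601 ztop [0.3451 0.3616 0.3628 0.3637]
face z 0.029211811069993876 bench -0.0008628135668932169
```

View pics/hub.png

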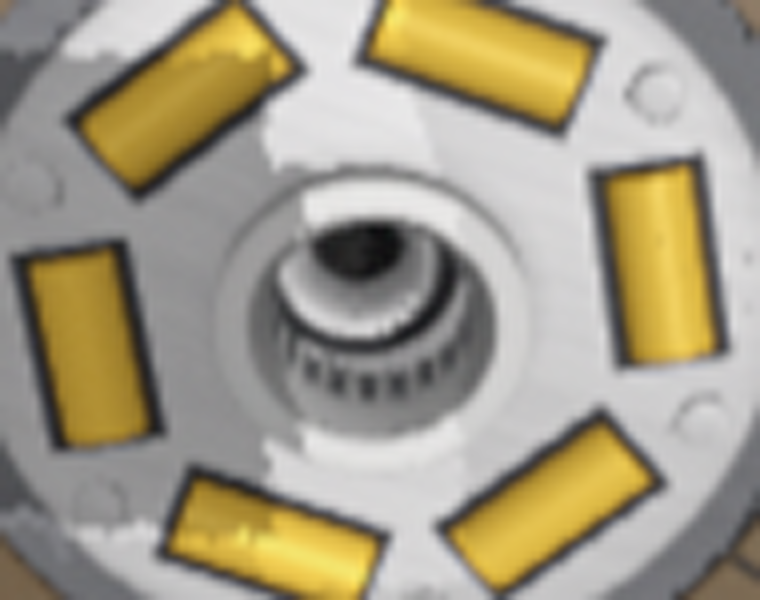

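Pin circle: centre (0.5366, -0.1320), radius 117.0 mm, exactly as specified. Next the rack, with the hub numbers worked out alongside.

{"api": "apply_moves", "payload": {
  "translation": [
    [0, 28, 41],
    [0, 28, 41],
    [0, 28, 41],
    [0, 28, 41],
    [4, 28, 41]
  ],
  "roll": [0, 0, 0, 0, 0],
  "grip": [91, 91, 91, 91, 91]
}}

```text
time_s: 2.95
position: [0.4711, 0.1145, 0.2592]
tcp_rot: [-18.5, 89.9, 51.8]
contact_force: [1.3, -0.3, -0.9]
finger_gap: 0.0914
```

{"api": "apply_moves", "payload": {
  "translation": [
    [5, 29, 41],
    [5, 29, 41],
    [5, 28, 39],
    [0, 0, 0],
    [0, 0, 0]
  ],
  "roll": [0, 0, 0, 0.088, 0],
  "grip": [91, 91, 91, 91, 91]
}}

```text
time_s: 3.58
position: [0.4315, 0.2559, 0.2437]
tcp_rot: [101.2, 90.0, 166.4]
contact_force: [0.7, -0.3, -1.1]
finger_gap: 0.091
```

```bash
python3 - <<'E'
from h import *
mv([.4325,.255,.23],65)
c=dict(np.load('w1.npz')); W=pts(c); W[W[...,2]>.1]=np.nan
def edge(mask,ret=cv2.RETR_EXTERNAL):
    cs,_=cv2.findContours(mask.astype(np.uint8),ret,cv2.CHAIN_APPROX_NONE); return max(cs,key=len)[:,0,:]
rough=np.array([.5366,-.132]); dist=np.hypot(W[...,0]-rough[0],W[...,1]-rough[1])
m=(W[...,2]>.0345)&(dist<.108); q=edge(m); P=W[q[:,1],q[:,0]]; print('disc rim',circ(P,thr=.001), np.nanmedian(W[m][:,2]))
m=(W[...,2]>.048)&(dist<.035); z=W[m][:,2]; print('hub z',len(z),np.nanpercentile(z,[20,50,80,95]).round(4), W[m].mean(0).round(4))
q=edge(m); print('hub rim',circ(ray(c,q[:,0].astype(float),q[:,1].astype(float),.054),thr=.001))
# mouth ring: crop pixel edges
u=np.array([250,497,373,373])/8+205-.4; v=np.array([325,325,217,440])/7.5+130-.4
print(ray(c,u,v,.054).round(4))
c=cam('wrist'); np.savez('w2.npz',**c); W=pts(c); hsv=cv2.cvtColor(c['frame'],cv2.COLOR_RGB2HSV)
b=(hsv[...,0]>100)&(hsv[...,0]<130)&(hsv[...,1]>140)&(hsv[...,2]>50)
d=np.hypot(W[...,0]-.4325,W[...,1]-.255)<.04
P=W[b&d]; h=np.percentile(P[:,2],97); print('collar top z',h); m=b&d&(W[...,2]>h-.003); q=edge(m); print('collar',circ(ray(c,q[:,0]*1.,q[:,1]*1.,h),thr=.0007))
cv2.imwrite('pics/w2.png',cv2.cvtColor(c['frame'],cv2.COLOR_RGB2BGR))
E
```

```text
t=3.58 pos [0.4315 0.2559 0.2437] jaw 65.2 shift_tool [13.7 -1.3 -0.4] gap 0.0910 F [ 0.7 -0.3 -1.1] yawerr -0.2 => roll 0.004 (x.z=-1.00) 
q [-50.6  12.4  16.8 106.6  -4.1  61.6  33. ]
disc rim (array([ 0.5402, -0.1318]), np.float64(0.0994), np.int64(486)) 0.037634301370406575
hub z 711 [0.0522 0.0546 0.0554 0.0561] [ 0.5401 -0.1319  0.0539]
hub rim (array([ 0.5397, -0.1317]), np.float64(0.0218), np.int64(112))
[[ 0.5338 -0.147   0.054 ]
 [ 0.5453 -0.1152  0.054 ]
 [ 0.5245 -0.1257  0.054 ]
 [ 0.556  -0.1371  0.054 ]]
collar top z 0.12423316953276044
collar (array([0.4312, 0.253 ]), np.float64(0.0189), np.int64(124))
```

View pics/w2.png

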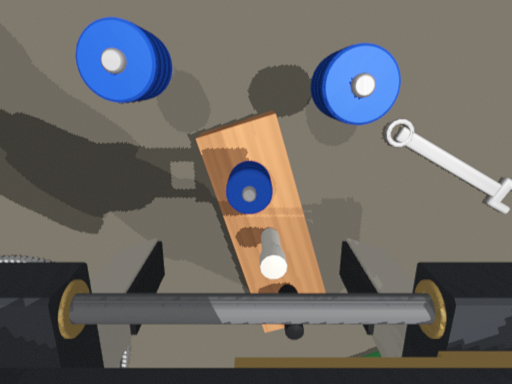

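The wrist view shows the small blue aligner at (250,188) between the two larger ones at (115,60) and (362,84), and the finger paths are clear. Measured: collar (0.4312, 0.2530), top z 0.124. Disc (0.540, -0.132), 3.4 mm off the pilot. Hub top about z 0.055. I'll grip 4 mm above the collar centre, at TCP z 0.089, so the rod clears the gripper body once the cone is seated.

{"api": "apply_moves", "payload": {
  "translation": [
    [40, -1, -2.7],
    [40, 0, 0],
    [40, 0, 0],
    [24, 0, 0],
    [10.5, 0, 0]
  ],
  "roll": [0, 0, 0, 0, 0],
  "grip": [91, 91, 91, 91, 91]
}}

```text
time_s: 4.25
position: [0.432, 0.2511, 0.0883]
tcp_rot: [153.1, 89.9, -141.8]
contact_force: [-0.4, 0.1, 1.0]
finger_gap: 0.0911
```

```bash
python3 - <<'E'
from h import *
mv([.4312,.253,.089],65)
c=cam('wrist'); np.savez('w3.npz',**c)
cv2.imwrite('pics/w3.png',cv2.cvtColor(c['frame'],cv2.COLOR_RGB2BGR))
E
```

```text
t=4.25 pos [0.432  0.2511 0.0883] jaw 65.1 shift_tool [-0.7  1.5  1.4] gap 0.0911 F [-0.4  0.1  1. ] yawerr -0.1 => roll 0.001 (x.z=-1.00) 
q [-47.4  23.5  14.5 117.3  -8.9  40.3  37.8]
```

View pics/w3.png

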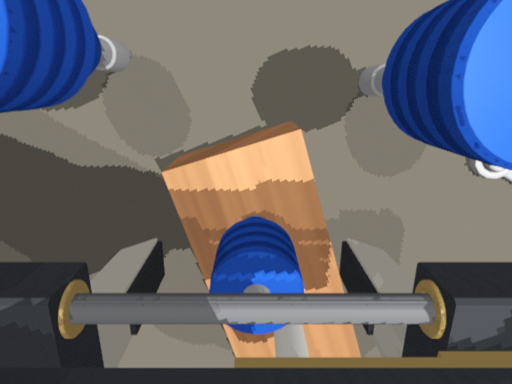

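The collar spans columns 211–303, so its centre is at 257 against the finger centre at 252. That's about 2 mm towards +z, consistent with the computed residual. I'll correct for it and close.

{"api": "apply_moves", "payload": {
  "translation": [
    [-0.5, 1.5, 1.8],
    [0, 0, 0],
    [0, 0, 0],
    [0, 0, 0],
    [0, 0, 0]
  ],
  "roll": [0, 0, 0, 0, 0],
  "grip": [91, 60, 35, 30, 30]
}}

```text
time_s: 4.92
position: [0.432, 0.2542, 0.0899]
tcp_rot: [-21.1, 90.0, 43.9]
contact_force: [0.5, -0.4, 0.1]
finger_gap: 0.0563
```

{"api": "apply_moves", "payload": {
  "translation": [
    [0, 0, 0],
    [0, 0, 0],
    [0, 0, 0]
  ],
  "roll": [0, 0, 0],
  "grip": [20, 20, 20]
}}

```text
time_s: 5.3
position: [0.4319, 0.2541, 0.0897]
tcp_rot: [-41.9, 90.0, 23.2]
contact_force: [-0.3, -0.5, -0.3]
finger_gap: 0.0394
```

```bash
python3 - <<'E'
from h import *
mv([.4312,.253,.089],65); print(status.read_state()['torque'])
E
```

```text
t=5.30 pos [0.4319 0.2541 0.0897] jaw 65.0 shift_tool [ 0.7  0.2 -1.3] gap 0.0394 F [-0.3 -0.5 -0.3] yawerr -0.0 => roll 0.000 (x.z=-1.00) 
q [-47.7  23.4  14.5 117.1  -8.8  40.5  37.5]
[-0.01176212  0.04263189  0.02225663]
```

Gripped at 39.4 mm. Lifting gently.

{"api": "apply_moves", "payload": {
  "translation": [
    [-10, 0, 0],
    [-15, 0, 0],
    [-25, 0, 0],
    [-35, 0, 0],
    [-45, 0, 0]
  ],
  "roll": [0, 0, 0, 0, 0],
  "grip": [20, 20, 20, 20, 20]
}}

```text
time_s: 5.92
position: [0.4314, 0.2537, 0.2214]
tcp_rot: [160.1, 90.0, -134.9]
contact_force: [0.2, 1.1, -2.2]
finger_gap: 0.0396
```

```bash
python3 - <<'E'
from h import *
mv([.5373,-.1309,.21],65)
E
```

```text
t=5.92 pos [0.4314 0.2537 0.2214] jaw 65.0 shift_tool [  11.6 -258.4 -303.9] gap 0.0396 F [ 0.2  1.1 -2.2] yawerr -0.0 => roll 0.000 (x.z=-1.00) 
q [-50.5  13.6  17.1 108.6  -4.6  58.5  33.6]
```

The wrist carries about 2 N, which matches the 0.21 kg weight. Travelling over the pilot.

{"api": "apply_moves", "payload": {
  "translation": [
    [0, -15, -18],
    [0, -25, -29],
    [0, -32, -38],
    [0, -32, -38],
    [0, -32, -38]
  ],
  "roll": [0, 0, 0, 0, 0],
  "grip": [20, 20, 20, 20, 20]
}}

```text
time_s: 6.55
position: [0.4875, 0.0492, 0.2209]
tcp_rot: [-33.9, 89.9, 31.2]
contact_force: [1.2, 0.5, -2.2]
finger_gap: 0.0396
```

{"api": "apply_moves", "payload": {
  "translation": [
    [0, -32, -38],
    [0, -32, -38],
    [0, -30, -34],
    [0, -18, -21],
    [0, -10, -12]
  ],
  "roll": [0, 0, 0, 0, 0],
  "grip": [20, 20, 20, 20, 20]
}}

```text
time_s: 7.18
position: [0.5375, -0.132, 0.2206]
tcp_rot: [-81.0, 90.0, -16.1]
contact_force: [-0.1, 0.2, -2.1]
finger_gap: 0.0398
```

{"api": "apply_moves", "payload": {
  "translation": [
    [10, 0, 0],
    [10, 0, 0],
    [0, 0, 0]
  ],
  "roll": [0, 0, 0],
  "grip": [20, 20, 20]
}}

```text
time_s: 7.55
position: [0.5366, -0.1286, 0.1985]
tcp_rot: [94.2, 89.8, 159.3]
contact_force: [0.3, 0.7, -2.6]
finger_gap: 0.0395
```

```bash
python3 - <<'E'
from h import *
mv([.5373,-.1309,.15],65)
c=cam('wrist'); np.savez('w4.npz',**c); mv([.5373,-.1309,.15],65)
d=cam('side'); np.savez('s4.npz',**d)
a=cv2.cvtColor(c['frame'],cv2.COLOR_RGB2BGR)[140:380,130:390]; b=cv2.cvtColor(d['frame'],cv2.COLOR_RGB2BGR)[90:230,190:340]
cv2.imwrite('pics/w4.png',np.hstack([cv2.resize(a,(400,370)),cv2.resize(b,(396,370),interpolation=cv2.INTER_CUBIC)]))
E
```

```text
t=7.55 pos [ 0.5366 -0.1286  0.1985] jaw 65.1 shift_tool [48.5 -1.7 -1.7] gap 0.0395 F [ 0.3  0.7 -2.6] yawerr -0.1 => roll 0.002 (x.z=-1.00) 
q [-13.   20.7  28.  104.2 -11.3  58.   84.7]
t=7.60 pos [ 0.537  -0.129   0.1991] jaw 65.1 shift_tool [49.1 -1.2 -1.6] gap 0.0392 F [ 0.5 -0.6 -0.8] yawerr -0.1 => roll 0.002 (x.z=-1.00) 
q [-13.   20.7  28.1 104.1 -11.3  58.   84.7]
```

View pics/w4.png

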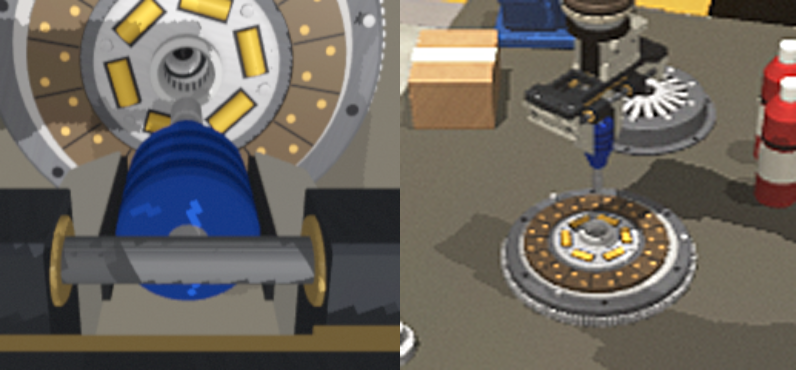

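The nose is at crop (187,105), roughly in line with the hub mouth at (187,70). I'll measure the nose axis in this image, in the same camera frame as the pilot.

```bash
python3 - <<'E'
from h import *
c=dict(np.load('w4.npz')); W=pts(c); C=c['C'][:3,3]
g=cv2.cvtColor(c['frame'],cv2.COLOR_RGB2HSV)
roi=np.zeros(W.shape[:2],bool); roi[185:235,225:280]=1
m=roi&(W[...,2]>.108)&(W[...,2]<.2)&(g[...,1]<90)
for lo in np.arange(.115,.17,.006):
    q=m&(W[...,2]>=lo)&(W[...,2]<lo+.006)
    if q.sum()>4:
        v,u=np.where(q); P=W[q]; print(round(lo,3),q.sum(),'u',u.min(),u.max(),'v',v.min(),v.max(),np.median(P,0).round(4),'width',np.ptp(P@np.array([.423,.906,0])).round(4), 'mid along jaw', ((P@[.423,.906,0]).max()+(P@[.423,.906,0]).min())/2)
# cylinder-axis fit, vertical axis: circle fit with fixed radius
from scipy.optimize import least_squares
for lo,hi,r in [(.128,.145,.007),(.150,.163,.006)]:
    P=W[m&(W[...,2]>lo)&(W[...,2]<hi)]
    if len(P)<8: continue
    f=least_squares(lambda x:np.hypot(P[:,0]-x[0],P[:,1]-x[1])-r,[.537,-.131],loss='soft_l1',f_scale=.0005); print('axis',lo,hi,len(P),f.x.round(4),np.abs(f.fun).mean().round(5))
print('tool frame pos used',T()[:3,3], 'lowest', W[m][:,2].min())
b=(g[...,0]>100)&(g[...,0]<130)&(g[...,1]>140); Q=W[b&(W[...,2]>.165)&(W[...,2]<.24)]
for lo in (.19,.2,.21): 
  P=Q[(Q[:,2]>lo)&(Q[:,2]<lo+.01)]
  if len(P)>20: f=least_squares(lambda x:np.hypot(P[:,0]-x[0],P[:,1]-x[1])-.02,[.537,-.131],loss='soft_l1',f_scale=.0005); print('collar',lo,len(P),f.x.round(4),np.abs(f.fun).mean().round(5))
E
```

```text
0.127 49 u 241 260 v 203 212 [ 0.5308 -0.1274  0.1305] width 0.0133 mid along jaw 0.1092999934745782
0.133 53 u 241 261 v 206 216 [ 0.5313 -0.1268  0.136 ] width 0.0138 mid along jaw 0.10967179277980295
0.139 66 u 241 261 v 208 218 [ 0.5313 -0.1271  0.1421] width 0.0133 mid along jaw 0.10971861294801721
0.145 92 u 241 261 v 211 220 [ 0.532  -0.1271  0.1468] width 0.0132 mid along jaw 0.1097007423138727
0.151 14 u 245 256 v 216 218 [ 0.5317 -0.1275  0.1519] width 0.007 mid along jaw 0.10938247683454433
axis 0.128 0.145 166 [ 0.5372 -0.1299] 0.00015
axis 0.15 0.163 22 [ 0.5372 -0.1298] 0.00012
tool frame pos used [ 0.53727357 -0.12935498  0.19952659] lowest 0.12692753450312386
collar 0.19 283 [ 0.5374 -0.1295] 0.00016
collar 0.2 602 [ 0.5373 -0.1294] 0.0002
collar 0.21 740 [ 0.5374 -0.1294] 0.0002
```

```bash
python3 - <<'E'
from h import *
from scipy.optimize import least_squares
for n in ['w1','w4']:
    c=dict(np.load(n+'.npz')); W=pts(c); W[W[...,2]>.1]=np.nan
    d=np.hypot(W[...,0]-.54,W[...,1]+.132)
    m=(W[...,2]>.0505)&(d<.032); m[:,:]&=True
    cs,_=cv2.findContours(m.astype(np.uint8),cv2.RETR_EXTERNAL,cv2.CHAIN_APPROX_NONE); q=max(cs,key=len)[:,0,:]*1.
    P=ray(c,q[:,0],q[:,1],.0545)
    f=least_squares(lambda x:np.hypot(P[:,0]-x[0],P[:,1]-x[1])-.0217,[.54,-.132],loss='soft_l1',f_scale=.0004); print(n,'hub',len(P),f.x.round(4),np.abs(f.fun).mean().round(5))
    m=(W[...,2]>.0345)&(W[...,2]<.06)&(d<.107)
    cs,_=cv2.findContours(m.astype(np.uint8),cv2.RETR_EXTERNAL,cv2.CHAIN_APPROX_NONE); q=max(cs,key=len)[:,0,:]*1.
    P=ray(c,q[:,0],q[:,1],.036); 
    f=least_squares(lambda x:np.hypot(P[:,0]-x[0],P[:,1]-x[1])-.0995,[.54,-.132],loss='soft_l1',f_scale=.0004); print(n,'disc',len(P),f.x.round(4),np.median(np.abs(f.fun)).round(5))
E
```

```text
w1 hub 112 [ 0.5398 -0.1317] 0.00028
w1 disc 492 [ 0.5404 -0.1319] 0.00027
w4 hub 219 [ 0.5396 -0.1315] 0.0027
w4 disc 804 [ 0.517  -0.1278] 0.01494
```

Nose axis against pilot in the same frame: a shift of (-0.9, -1.8) mm, i.e. tool z -2.0. Correcting, then descending in stages.

{"api": "apply_moves", "payload": {
  "translation": [
    [0, 0, -2.0],
    [25, 0, 0],
    [25, 0, 0],
    [10, 0, 0],
    [0, 0, 0]
  ],
  "roll": [0, 0, 0, 0, 0],
  "grip": [20, 20, 20, 20, 20]
}}

```text
time_s: 8.28
position: [0.5365, -0.1322, 0.1397]
tcp_rot: [115.8, 90.0, -179.2]
contact_force: [0.7, 0.4, -2.6]
finger_gap: 0.0396
```

{"api": "apply_moves", "payload": {
  "translation": [
    [8, 0, 0],
    [8, 0, 0],
    [8, 0, 0],
    [5, 0, 0],
    [0, 0, 0]
  ],
  "roll": [0, 0, 0, 0, 0],
  "grip": [20, 20, 20, 20, 20]
}}

```text
time_s: 8.9
position: [0.5363, -0.1321, 0.1103]
tcp_rot: [108.5, 90.0, 173.5]
contact_force: [-0.4, -0.3, -1.4]
finger_gap: 0.0394
```

```bash
python3 - <<'E'
from h import *
mv([.5362,-.1308,.0797],65); print(status.read_state()['torque'].round(3))
E
```

```text
t=8.90 pos [ 0.5363 -0.1321  0.1103] jaw 65.0 shift_tool [30.6  0.7  1.2] gap 0.0394 F [-0.4 -0.3 -1.4] yawerr -0.0 => roll 0.000 (x.z=-1.00) 
q [-10.2  26.8  25.5 109.6 -15.4  46.9  88.6]
[-0.026  0.006 -0.037]
```

```bash
python3 - <<'E'
from h import *
from scipy.optimize import least_squares
for i in range(3):
    c=cam('wrist'); print(T()[:3,3].round(4)); W=pts(c); g=cv2.cvtColor(c['frame'],cv2.COLOR_RGB2HSV); t=c['C']
    b=(g[...,0]>100)&(g[...,0]<130)&(g[...,1]>140); Q=W[b&(W[...,2]>.08)&(W[...,2]<.15)]
    P=Q[(Q[:,2]>.11)&(Q[:,2]<.13)]
    f=least_squares(lambda x:np.hypot(P[:,0]-x[0],P[:,1]-x[1])-.02,[.537,-.131],loss='soft_l1',f_scale=.0005)
    z=W[...,2]; d=np.hypot(W[...,0]-.54,W[...,1]+.132)
    m=(z>.0505)&(z<.0575)&(d<.027)&(g[...,1]<90)
    e=cv2.Canny((z*20000).clip(0,1200).astype(np.float32).astype(np.uint16).__rshift__(3).astype(np.uint8),40,80)
    q=np.argwhere(m&~cv2.erode(m.astype(np.uint8),np.ones((3,3))).astype(bool)); H=ray(c,q[:,1]*1.,q[:,0]*1.,.0545); r=np.hypot(H[:,0]-.54,H[:,1]+.132); H=H[(r>.0185)]
    h=least_squares(lambda x:np.hypot(H[:,0]-x[0],H[:,1]-x[1])-.0217,[.54,-.132],loss='soft_l1',f_scale=.0003)
    print('collar',f.x.round(4),len(P),'hub',h.x.round(4),len(H),np.median(abs(h.fun)).round(5),'hub top z',np.median(z[m&(d<.022)&(d>.018)]).round(4))
cv2.imwrite('pics/w5.png',cv2.cvtColor(c['frame'],cv2.COLOR_RGB2BGR)[100:380,110:410][:, :].repeat(2,0).repeat(2,1))
E
```

```text
[ 0.5365 -0.1322  0.1106]
collar [ 0.537  -0.1329] 1286 hub [ 0.5393 -0.1313] 192 0.0003 hub top z 0.0549
[ 0.5367 -0.1322  0.1108]
collar [ 0.5373 -0.1329] 1279 hub [ 0.5394 -0.1312] 185 0.00028 hub top z 0.0549
[ 0.5367 -0.1323  0.1109]
collar [ 0.5374 -0.1329] 1262 hub [ 0.5393 -0.1312] 182 0.00028 hub top z 0.0549<stdin>:10: RuntimeWarning: invalid value encountered in cast
```

View pics/w5.png

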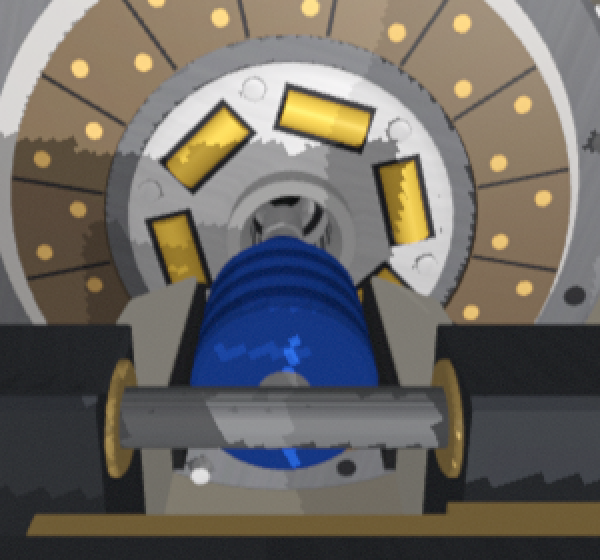

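The cone tip is over the hub and the hub is undisturbed. The camera says correct by y +1.9, z +1.2; the pose reading says +0.7, +1.2. I'll use +1.3, +1.2, go in slowly, and then centre by lateral force.

{"api": "apply_moves", "payload": {
  "translation": [
    [0, 1.3, 1.2],
    [5, 0, 0],
    [5, 0, 0],
    [3, 0, 0],
    [0, 0, 0]
  ],
  "roll": [0, 0, 0, 0, 0],
  "grip": [20, 20, 20, 20, 20]
}}

```text
time_s: 9.68
position: [0.5357, -0.1305, 0.0973]
tcp_rot: [108.8, 90.0, 173.8]
contact_force: [0.0, 0.2, -2.1]
finger_gap: 0.0395
```

{"api": "apply_moves", "payload": {
  "translation": [
    [2, 0, 0],
    [2, 0, 0],
    [0, 0, 0]
  ],
  "roll": [0, 0, 0],
  "grip": [20, 20, 20]
}}

```text
time_s: 10.05
position: [0.5358, -0.1305, 0.0936]
tcp_rot: [103.0, 90.0, 168.1]
contact_force: [-0.1, 0.5, -1.5]
finger_gap: 0.0394
```

```bash
cat >> h.py <<'E'
def st(n=4):
    "average state over a few control periods; force in tool axes"
    F=[];P=[]
    for i in range(n):
        s=status.read_state(); F.append(np.r_[s['contact_force'],s['torque']]); P.append(s['position']); optics.read_camera('top')
    t=T()[:3,:3]; F=np.mean(F,0); print('t',s['time_s'],'pos',np.mean(P,0).round(4),'F world',F[:3].round(2),'F tool',(t.T@F[:3]).round(2),'M tool',(t.T@F[3:]).round(3),'tilt deg',np.degrees(np.arccos(-t[2,0])).round(2),'gap',s['finger_gap'])
E
python3 -c "
from h import *
st()"
```

```text
t 10.2 pos [ 0.5359 -0.1305  0.0937] F world [ 0.04  0.1  -1.89] F tool [1.89 0.   0.1 ] M tool [-0.019  0.008  0.014] tilt deg 0.01 gap 0.03940615574678379
```

No contact, with the tip about 3 mm below the mouth. Continuing.

{"api": "apply_moves", "payload": {
  "translation": [
    [2, 0, 0],
    [2, 0, 0],
    [1, 0, 0],
    [0, 0, 0]
  ],
  "roll": [0, 0, 0, 0],
  "grip": [20, 20, 20, 20]
}}

```text
time_s: 10.75
position: [0.5359, -0.1308, 0.0887]
tcp_rot: [-149.5, 90.0, -84.5]
contact_force: [0.4, -1.1, -2.3]
finger_gap: 0.0391
```

```bash
python3 -c "
from h import *
st()"
```

```text
t 10.9 pos [ 0.5359 -0.1307  0.0887] F world [-0.04 -0.63 -2.04] F tool [ 2.04 -0.22 -0.59] M tool [ 0.014  0.223 -0.125] tilt deg 0.01 gap 0.039684404958762284
```

Light contact now, pushing towards -z and -y. I'll yield a little and go on.

{"api": "apply_moves", "payload": {
  "translation": [
    [0, -0.2, -0.4],
    [1.5, 0, 0],
    [1.5, 0, 0],
    [0, 0, 0]
  ],
  "roll": [0, 0, 0, 0],
  "grip": [20, 20, 20, 20]
}}

```text
time_s: 11.45
position: [0.5359, -0.131, 0.0856]
tcp_rot: [114.8, 90.0, 179.9]
contact_force: [0.9, -0.3, -1.9]
finger_gap: 0.0399
```

```bash
python3 -c "
from h import *
st()"
```

```text
t 11.6 pos [ 0.5359 -0.131   0.0856] F world [ 0.46 -0.26 -2.18] F tool [ 2.18 -0.53 -0.04] M tool [-0.02   0.137 -0.107] tilt deg 0.0 gap 0.039464920627371086
```

{"api": "apply_moves", "payload": {
  "translation": [
    [0, -0.3, -0.2],
    [1.5, 0, 0],
    [1.5, 0, 0],
    [1, 0, 0],
    [0, 0, 0]
  ],
  "roll": [0, 0, 0, 0, 0],
  "grip": [20, 20, 20, 20, 20]
}}

```text
time_s: 12.28
position: [0.536, -0.1313, 0.0816]
tcp_rot: [93.1, 90.0, 158.1]
contact_force: [0.3, -1.0, -2.9]
finger_gap: 0.0394
```

```bash
python3 -c "
from h import *
st()"
```

```text
t 12.425 pos [ 0.5361 -0.1313  0.0817] F world [-0.09 -0.3  -2.39] F tool [ 2.39 -0.05 -0.31] M tool [-0.007  0.019  0.002] tilt deg 0.0 gap 0.0398297094475315
```

Moments are nearly zero, so the nose is centred and free, with the tip about 2 mm above the floor. Feeling for the floor now.

{"api": "apply_moves", "payload": {
  "translation": [
    [1, 0, 0],
    [0.5, 0, 0],
    [0, 0, 0]
  ],
  "roll": [0, 0, 0],
  "grip": [20, 20, 20]
}}

```text
time_s: 12.85
position: [0.5361, -0.1313, 0.0802]
tcp_rot: [78.0, 90.0, 143.0]
contact_force: [-0.2, -0.6, -1.7]
finger_gap: 0.0394
```

{"api": "apply_moves", "payload": {
  "translation": [
    [0.5, 0, 0],
    [0.5, 0, 0],
    [0, 0, 0]
  ],
  "roll": [0, 0, 0],
  "grip": [20, 20, 20]
}}

```text
time_s: 13.22
position: [0.5363, -0.1313, 0.0794]
tcp_rot: [-59.0, 90.0, 6.0]
contact_force: [-0.8, 0.2, 3.0]
finger_gap: 0.0395
```

```bash
python3 -c "
from h import *
st()"
```

```text
t 13.375 pos [ 0.5363 -0.1314  0.0794] F world [-0.39  0.23  2.21] F tool [-2.21  0.45  0.05] M tool [-0.001  0.096  0.143] tilt deg 0.02 gap 0.03919393381054883
```

Floor contact at TCP z 0.0794, predicted 0.0797, so the rod is home. Now I'll slide the cone down steadily while watching forces; the cone should meet the hub over the next ~10 mm.

{"api": "apply_moves", "payload": {
  "translation": [
    [1, 0, 0],
    [1, 0, 0],
    [1, 0, 0],
    [1, 0, 0]
  ],
  "roll": [0, 0, 0, 0],
  "grip": [20, 20, 20, 20]
}}

```text
time_s: 13.92
position: [0.5365, -0.1313, 0.0753]
tcp_rot: [-68.3, 90.0, -3.3]
contact_force: [0.6, 1.2, 3.3]
finger_gap: 0.0397
```

```bash
python3 -c "
from h import *
st(2)"
```

```text
t 13.975 pos [ 0.5365 -0.1313  0.0753] F world [-0.    0.37  2.86] F tool [-2.86  0.16  0.34] M tool [-0.026 -0.095 -0.124] tilt deg 0.03 gap 0.03921337641161209
```

{"api": "apply_moves", "payload": {
  "translation": [
    [1, 0, 0],
    [1, 0, 0],
    [1, 0, 0],
    [0, 0, 0]
  ],
  "roll": [0, 0, 0, 0],
  "grip": [20, 20, 20, 20]
}}

```text
time_s: 14.52
position: [0.5363, -0.1312, 0.0722]
tcp_rot: [-62.8, 90.0, 2.3]
contact_force: [1.8, 0.8, 2.3]
finger_gap: 0.0393
```

```bash
python3 -c "
from h import *
st(2)"
```

```text
t 14.575 pos [ 0.5363 -0.1312  0.0722] F world [2.2  0.94 2.22] F tool [-2.22 -1.6   1.79] M tool [-0.028 -0.343 -0.497] tilt deg 0.02 gap 0.0398146184695811
```

The lateral +x force of 2.2 N is the cone pushing the hub towards -x, as expected. Continuing.

{"api": "apply_moves", "payload": {
  "translation": [
    [1, 0, 0],
    [1, 0, 0],
    [0, 0, 0]
  ],
  "roll": [0, 0, 0],
  "grip": [20, 20, 20]
}}

```text
time_s: 15.0
position: [0.5362, -0.1312, 0.0702]
tcp_rot: [-48.8, 90.0, 16.2]
contact_force: [3.8, 1.0, 2.8]
finger_gap: 0.0391
```

{"api": "apply_moves", "payload": {
  "translation": [
    [1, 0, 0],
    [1, 0, 0],
    [0, 0, 0]
  ],
  "roll": [0, 0, 0],
  "grip": [20, 20, 20]
}}

```text
time_s: 15.38
position: [0.5362, -0.1313, 0.0681]
tcp_rot: [-50.4, 90.0, 14.7]
contact_force: [3.2, 0.6, 1.7]
finger_gap: 0.0395
```

```bash
python3 -c "
from h import *
st(2)"
```

```text
t 15.425 pos [ 0.5362 -0.1313  0.0681] F world [3.15 1.26 1.72] F tool [-1.72 -2.33  2.47] M tool [-0.028 -0.513 -0.67 ] tilt deg 0.0 gap 0.03924778597463646
```

{"api": "apply_moves", "payload": {
  "translation": [
    [0.7, 0, 0],
    [0.7, 0, 0],
    [0, 0, 0]
  ],
  "roll": [0, 0, 0],
  "grip": [20, 20, 20]
}}

```text
time_s: 15.85
position: [0.5362, -0.1313, 0.0668]
tcp_rot: [-58.3, 90.0, 6.8]
contact_force: [2.9, 0.4, 2.9]
finger_gap: 0.0392
```

{"api": "apply_moves", "payload": {
  "translation": [
    [0.5, 0, 0],
    [0.5, 0, 0],
    [0, 0, 0]
  ],
  "roll": [0, 0, 0],
  "grip": [20, 20, 20]
}}

```text
time_s: 16.23
position: [0.5363, -0.1314, 0.0667]
tcp_rot: [-36.8, 90.0, 28.2]
contact_force: [-0.1, 1.4, 15.4]
finger_gap: 0.0393
```

```bash
python3 -c "
from h import *
st(2)"
```

```text
t 16.275 pos [ 0.5363 -0.1314  0.0667] F world [-0.4   1.56 15.24] F tool [-15.24   1.02   1.25] M tool [ 0.014 -0.361  0.151] tilt deg 0.05 gap 0.03957485635824559
```

It seated at TCP z 0.0667 with a 15.2 N push and little side force. Holding for more than a second.

{"api": "apply_moves", "payload": {
  "translation": [
    [0.04, 0, 0],
    [0, 0, 0],
    [0, 0, 0],
    [0, 0, 0],
    [0, 0, 0]
  ],
  "roll": [0, 0, 0, 0, 0],
  "grip": [20, 20, 20, 20, 20]
}}

```text
time_s: 16.95
position: [0.5363, -0.1313, 0.0667]
tcp_rot: [-36.6, 90.0, 28.4]
contact_force: [-0.2, 1.0, 15.1]
finger_gap: 0.0395
```

{"api": "apply_moves", "payload": {
  "translation": [
    [0, 0, 0],
    [0, 0, 0],
    [0, 0, 0],
    [0, 0, 0],
    [0, 0, 0]
  ],
  "roll": [0, 0, 0, 0, 0],
  "grip": [20, 20, 20, 20, 20]
}}

```text
time_s: 17.58
position: [0.5363, -0.1314, 0.0667]
tcp_rot: [-37.1, 90.0, 27.9]
contact_force: [-0.4, 0.8, 15.1]
finger_gap: 0.0395
```

```bash
python3 -c "
from h import *
st(2)"
```

```text
t 17.625 pos [ 0.5363 -0.1313  0.0667] F world [-0.48  1.46 15.04] F tool [-15.04   1.04   1.13] M tool [ 0.002 -0.406  0.197] tilt deg 0.05 gap 0.03982901085970778
```

Held at 15 N for 1.4 s. I'll ease most of the load, open, then withdraw straight up.

{"api": "apply_moves", "payload": {
  "translation": [
    [-0.7, 0, 0],
    [0, 0, 0],
    [0, 0, 0],
    [0, 0, 0],
    [0, 0, 0]
  ],
  "roll": [0, 0, 0, 0, 0],
  "grip": [20, 20, 60, 75, 75]
}}

```text
time_s: 18.3
position: [0.5353, -0.1313, 0.066]
tcp_rot: [110.6, 89.9, 175.6]
contact_force: [0.1, 0.3, 0.5]
finger_gap: 0.0649
```

{"api": "apply_moves", "payload": {
  "translation": [
    [0, 0, 0],
    [0, 0, 0],
    [0, 0, 0]
  ],
  "roll": [0, 0, 0],
  "grip": [75, 75, 75]
}}

```text
time_s: 18.68
position: [0.5361, -0.1313, 0.0665]
tcp_rot: [87.8, 90.0, 152.8]
contact_force: [0.1, -0.1, 0.8]
finger_gap: 0.0752
```

{"api": "apply_moves", "payload": {
  "translation": [
    [-10, 0, 0],
    [-25, 0, 0],
    [-35, 0, 0],
    [-40, 0, 0],
    [-50, 0, 0]
  ],
  "roll": [0, 0, 0, 0, 0],
  "grip": [75, 75, 75, 75, 75]
}}

```text
time_s: 19.3
position: [0.5355, -0.1312, 0.228]
tcp_rot: [115.4, 89.9, -179.6]
contact_force: [1.1, -0.1, 0.1]
finger_gap: 0.0749
```

{"api": "apply_moves", "payload": {
  "translation": [
    [-40, 0, 0],
    [0, 0, 0],
    [0, 0, 0]
  ],
  "roll": [0, 0, 0],
  "grip": [75, 75, 75]
}}

```text
time_s: 19.68
position: [0.5357, -0.1311, 0.2664]
tcp_rot: [46.3, 90.0, 111.3]
contact_force: [-1.1, 0.2, -0.6]
finger_gap: 0.0752
```

```bash
python3 - <<'E'
from h import *
from scipy.optimize import least_squares
st(3)
c=cam('wrist'); np.savez('w6.npz',**c); W=pts(c); g=cv2.cvtColor(c['frame'],cv2.COLOR_RGB2HSV)
b=(g[...,0]>100)&(g[...,0]<130)&(g[...,1]>140)&(W[...,2]>.05)&(W[...,2]<.13)&(np.hypot(W[...,0]-.5366,W[...,1]+.132)<.05)
P=W[b]; print('collar top',np.percentile(P[:,2],97))
for lo in (.07,.08,.088):
    Q=P[(P[:,2]>lo)&(P[:,2]<lo+.01)]; f=least_squares(lambda x:np.hypot(Q[:,0]-x[0],Q[:,1]-x[1])-.02,[.5366,-.132],loss='soft_l1',f_scale=.0005); print('axis',lo,len(Q),f.x.round(4))
d=np.hypot(W[...,0]-.5366,W[...,1]+.132); q=(d<.012)&(W[...,2]>.105)&(W[...,2]<.2); print('rod top',q.sum(),np.nanpercentile(W[q][:,2],95) if q.any() else None, W[q].mean(0))
m=(W[...,2]>.0345)&(W[...,2]<.06)&(d<.108); cs,_=cv2.findContours(m.astype(np.uint8),cv2.RETR_EXTERNAL,cv2.CHAIN_APPROX_NONE); e=max(cs,key=len)[:,0]*1.; H=ray(c,e[:,0],e[:,1],.037); f=least_squares(lambda x:np.hypot(H[:,0]-x[0],H[:,1]-x[1])-.0995,[.537,-.132],loss='soft_l1',f_scale=.0004); print('disc',f.x.round(4),np.median(abs(f.fun)))
s=cam('side')
a=cv2.cvtColor(c['frame'],cv2.COLOR_RGB2BGR); s=cv2.cvtColor(s['frame'],cv2.COLOR_RGB2BGR)[120:220,190:320]
cv2.imwrite('pics/w6.png',np.hstack([cv2.resize(a,(480,360)),cv2.resize(s,(320,246),interpolation=cv2.INTER_CUBIC)[:, :] if 0 else cv2.resize(s,(320,360),interpolation=cv2.INTER_CUBIC)]))
cv2.imwrite('pics/w6b.png',a)
E
```

```text
t 19.775 pos [ 0.5355 -0.1311  0.2659] F world [-0.11  0.44 -0.32] F tool [0.32 0.28 0.35] M tool [ 0.004  0.035 -0.009] tilt deg 0.12 gap 0.07496996822671549
collar top 0.10134955575141016
axis 0.07 49 [ 0.5372 -0.1323]
axis 0.08 65 [ 0.5371 -0.1323]
axis 0.088 82 [ 0.5372 -0.1323]
rod top 173 0.12218000144384954 [ 0.53567644 -0.13149841  0.11832106]
disc [ 0.5373 -0.1326] 0.0002644552446056797
```

View pics/w6.png

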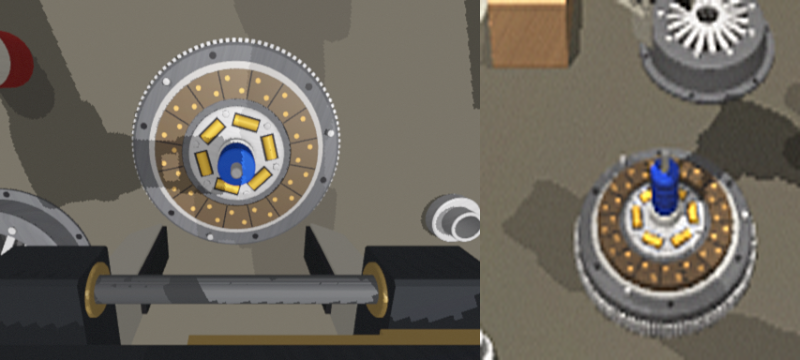

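The aligner stands upright in the hub. Rod top is at 0.122, exactly 5 + 117 mm, so the nose is on the floor. Collar top is at 0.101, so the cone is seated. One last pin-versus-disc check, then handing in.

```bash
python3 - <<'E'
from h import *
c=dict(np.load('w6.npz')); g=cv2.cvtColor(c['frame'],cv2.COLOR_RGB2GRAY).astype(float); k=512/480
pin=[]
for u,v in [(166,81),(330,133),(210,237)]:
    a,b=int(round(u*k)),int(round(v*k)); w=g[b-5:b+6,a-5:a+6]; w=np.clip(w-np.percentile(w,85),0,None); vv,uu=np.mgrid[b-5:b+6,a-5:a+6]; pin.append(((w*uu).sum()/w.sum(),(w*vv).sum()/w.sum()))
pin=np.array(pin); print('pins',circ(ray(c,pin[:,0],pin[:,1],.037)),'disc [0.5373 -0.1326]')
print(status.read_state()['time_s'],ticket.job_done())
E
```

```text
pins (array([ 0.5366, -0.1318]), np.float64(0.1171), np.int64(3)) disc [0.5373 -0.1326]
the job is handed in; nothing more can be done
19.925 None
```

I took the smallest blue-cone aligner from the rack and lowered its rod through the hub until the nose stood on the pilot floor. I then slid the cone into the hub's mouth, held it at about 15 N for 1.4 s, let go and withdrew straight up. The job was handed in at 19.9 s on the robot's clock.

Last checks:
- **Rod:** its top is at 122 mm (5 mm floor + 117 mm rod), so the nose is right down in the bearing.
- **Cone:** the collar's top is at 101 mm, which fits a seated cone with the hub top at about 56 mm. An earlier depth reading put the hub top at 55 mm, so these disagree by about 1 mm. The collar axis reads the same at three heights, so it stands upright.
- **Disc:** it started about 3.8 mm off centre by its rim (about 3.3 mm by its hub). Its measured centre is now about 0.7 and 0.8 mm from the dowel-pin centre in x and y, about 1.1 mm in all. That small disagreement is within the roughly 2 mm calibration, but it is not proof that the disc is exactly central.
- **Robot:** it was touching nothing when the job was handed in. I did not re-measure the other items on the bench; the gripper was not seen or felt to touch any of them.

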